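# Set a carton feeder's gate with a setting gauge

## Robot

A 6-joint arm with a two-finger parallel gripper is mounted at the origin on a cart in front of the work surface, level with it; the furniture and walls round the work are solid. World frame = base frame: x ahead of the robot, y to its left, z up, the work surface at z = 0. Lengths are in m, angles in degrees, forces in N, time in s.
With the tool pointing down it reaches from about 0.4 to 0.825 m from the base axis. Payload 7 kg.
Tool frame: the origin (TCP) lies at the very end of the fingers, on their centre line; the grasp point (between the pads) lies 19 mm behind it (r.hold_point_z is the distance from the TCP to the grasp point, in m); z points along the fingers, y is the line along which they close (so a half turn about z gives the same grasp; the last joint's range is limited). The gripper opens to 88 mm and grips with 3 to 60 N. Pads are 19 mm wide; open, the fingers measure 130 mm over their backs; the gripper's body (78 mm by 193 mm) begins 47 mm behind the grasp point.
Start: joints at [-58.722, 20.546, 0.682, 0, -70.136, -16.507], TCP at [0.172, -0.653, 0.227] pointing down, gripper open.
Joint ranges: [-176.03, 176.03], [-82.01, 121.73], [-58.28, 71.71], [-173.87, 95.51], [-174.79, -0.11], [-173.66, 173.66]. Speed limits (degrees/s): [136.94, 136.94, 172.46, 180, 180, 180].

## Interface

Orientations are given as [roll, pitch, yaw] about the fixed x, y, z axes, in that order (R = Rz(yaw) Ry(pitch) Rx(roll)).
In Python, from plant import telemetry, vision, workorder, r gives the robot as it stands.
- The arm moves only by the tool move_arm, never from a script. Its argument "plan" is a list of rows, each a list of 7 numbers: the opening, from -1 (shut) to 1 (fully open), so that 0 is half open, then the shift along the world's x, y, z in m, then the turn, a rotation vector about the world's x, y, z in degrees. In form: [[fingers, dx, dy, dz, ax, ay, az], ...]. A call has 1 to 20 rows; each row shifts and turns the commanded pose from where the row before left it; what a row does not reach is not made up. A row lasts 1/8 s, in which the tool goes at most 62.5 mm and 10.7 degrees, less where a joint would pass 70% of its speed; a pose out of reach is approached as far as the arm can. A call is refused whole if a number of a shift passes 0.0625 or a number of a turn 10.7, either way. A call with a gripper value outside its range is refused whole. The fingers move at their own pace and stop on an object; "force" is the grip in N (left out, the last holds). Time passes only in rows, so rows that do not move let the fingers close. It gives the time, the measured TCP pose, the force, the opening and the grip force at its end, in the units of the state.
- telemetry.get_state(): the state, without advancing time (a new reading comes with each control period).
- vision.capture(name): name is "scene" or "top"; returns a dict with "img" (420x560x3 uint8, red, green, blue), "depth" (420x560 float32, m along the optical axis (not along the pixel's ray), 0 where there is no reading), "intrinsics" (3x3 intrinsics, pixels), "R" (3x3) and "t" (3): a world point X has camera coordinates R X + t. Camera axes: x right, y down, z forward; pixel columns grow to the right and rows downward; lengths in m; the calibration is good to about 2 mm. A picture is of the moment at which its call begins.
- workorder.close_job(): hands the job in; it is judged then, once.
The state is a dict: "time_s": time; "joints": joint angles; "qd": joint speeds; "joint_torque": joint torques, N m; "tcp_pos": TCP position; "eef_rot": TCP orientation; "contact_force": force on the tool from outside, world axes, zero at the start; "moment": the same for the moment, N m; "gripper_width": finger opening in m; "gripper_force": force on a finger pad.
Only numpy, scipy, OpenCV 4.12 (cv2) and the standard library are available. Lean on these libraries where they do the work, as an engineer would, in place of code of your own. Each camera call takes 0.05 s, during which the arm holds its last target. There are 200 camera calls.

## Task

The card feeder is to be set up for flat-folded cartons: slide the 4 mm blade of the setting gauge flat along the feeder's bed and under the gate, then screw the gate down with the black knob on top until the blade just drags - gripped lightly, so it can still be drawn by hand against a light, definite drag. Never ram the gate with the blade or clamp it hard, leave the other things on the table alone, and leave the gauge lying in the gap for the second person to check the drag.

Things in the scene. Friction and masses are not known exactly. Their poses are not given: they have to be found in the camera images.
- feeder: Grey bench card feeder, fixed to the table, 225 x 150 mm. Origin: on the table under it; x points along the feed, from its open front (robot side) to its gate, y to its left, z up. Flat steel bed at z = 45 mm, 130 mm wide. A bridge spans the bed: cheeks from x = 18 to 62 mm (63 mm either side of the middle), crosshead from z = 97 to 115 mm. The gate hangs below it at x = 40 mm.
- bed_front (a point): Middle of the bed's front edge, on the bed's surface (feeder x = -132 mm, z = 45 mm). The bed is clear from here to feeder x = -35 mm; from there to 55 mm two guides 12 mm high stand on it, 106 mm apart.
- nip_point (a point): Point on the bed's surface straight under the middle of the gate (feeder x = 40 mm, y = 0, z = 45 mm). The play can be felt by lifting the held blade off the bed against the shoe; the gauge tips a little in the fingers as it touches, so the play felt is up to about 1 mm more than the true one: stay short by that much, then feel the drag (nearly nothing while there is play) and correct.
- gauge: Setting gauge, about 90 g, lying flat on the table: steel blade 4 mm thick, 18 mm wide, tip rounded; on its rear a black handle block 56 mm long (x), 16 mm wide (y), from 4 to 30 mm above the blade's underside. Origin: on the underside below the handle's middle; x points along the blade, z up. The blade runs from x = -30 to 149 mm. Grip the handle across its width, finger ends 3 to 5 mm above the surface.
- gauge_tip (a point): Tip of the gauge blade, on its centre line, half way up (149 mm ahead of the gauge's origin, 2 mm above its underside). The blade is properly under the gate when this point is 10 to 45 mm beyond nip_point along the feed (28 is good) and within 16 mm of the middle line, and the blade lies flat on the bed (within 0.03 rad), in line with the feed within 0.14 rad.
- gate: Steel carrier on the screw; below it hangs a sprung shoe, 44 mm wide, 18 mm long, with a round rubber nose that bears on the blade. Moves only up and down. The shoe's packing and wear differ from one machine to the next by +-2.2 mm and do not show in this pose (origin: lowest line of the nose at middle packing). At the start the blade has 1 to 6.5 mm play up and down under it.
- gate_screw (a joint): Angle of screw and knob, rad; grows as the knob turns clockwise seen from above, which lowers the gate 1.91 mm per rad (12 mm a turn). Starts at -0.2 to 0.2, range -0.6 to 5.5; stays where left; needs 0.1 N m. From first touch the springs press 10 N per mm of further travel. Right is 2 to 8 N on the blade (aim at 5): drawn along the bed it drags with about 3 to 7 N. 15 N is never allowed.
- knob_top (a point): Centre of the knob's top face, on the upright screw axis, 152 mm above the table. The knob is round, ribbed black plastic, 40 mm across, 22 mm high; below it a brass bush (31 mm below this point) and the crosshead (37 mm below). Grip it from above at any angle, finger ends 15 to 22 mm below the top face; about 0.6 to 3.8 rad of turning is needed, so in several grasps.
- small_box_1: Bystander: small folded card box, 46 x 75 x 33 mm, origin under its middle, standing to the right of the feeder. Leave it alone.
- tape_roll_2: Bystander: roll of black tape lying flat, 60 mm across, 19 mm high, origin under its middle, to the left of the gauge. Leave it alone.
- dropper_bottle: Bystander: amber dropper bottle, 33 mm across, 102 mm high, origin under its middle, by the left side of the carton. Leave it alone.
- paper_carton: Tall open cardboard carton with packing paper, fixed, a hazard for the arm: walls 295 x 275 mm, 175 to 295 mm high, turned 0.58 rad; its corner nearest the robot stands about 80 to 120 mm ahead of the gauge's handle, its wall runs from there back to the right. Origin inside it, on the table.
Things that resemble listed ones, but are neither listed nor needed, are in the scene too. There is more than one size of the gauge; the one meant has the size given above.

How it is judged (in metres and radians):
On the way:
1. the gauge's blade lies flat on the bed under the gate with play, not yet nipped (gate presses on it with less than 1 N) (x of gauge_tip in the frame of feeder between 0.05 and 0.085 m and y of gauge_tip in the frame of feeder between -0.016 and 0.016 m and angle between the x axis of gauge and the x axis of feeder, either way round below 0.14 rad and angle between gauge's own z axis and vertical below 0.03 rad and z of gauge_tip in the frame of feeder between 0.045 and 0.0495 m and contact force between gate and gauge below 1 N), for 0.2 s.
At the end, for the whole second after the job is handed in: the gauge is released and at rest with its blade flat on the bed under the gate (tip 10 to 45 mm beyond the gate's middle, within 16 mm of the feeder's centre line, in line within 0.14 rad), and the gate presses on it lightly, with 2 to 8 N (x of gauge_tip in the frame of feeder between 0.05 and 0.085 m and y of gauge_tip in the frame of feeder between -0.016 and 0.016 m and angle between the x axis of gauge and the x axis of feeder, either way round below 0.14 rad and angle between gauge's own z axis and vertical below 0.03 rad and z of gauge_tip in the frame of feeder between 0.045 and 0.0495 m and contact force between gate and gauge between 2 and 8 N and linear speed of gauge below 0.005 m/s); the robot touches nothing.
It fails at once if the gate and the gauge press on each other with more than 15 N (blade rammed or clamped) (contact force between gate and gauge above 15 N).
It fails at once if the small box 1 is moved by more than 20 mm (distance of small_box_1 from where it was at the start of the episode above 0.02 m).
It fails at once if the tape roll 2 is moved by more than 20 mm (distance of tape_roll_2 from where it was at the start of the episode above 0.02 m).
It fails at once if the dropper bottle is moved by more than 20 mm (distance of dropper_bottle from where it was at the start of the episode above 0.02 m).
It also fails if it takes over 72 s, if anything falls off the work surface, if the arm or the gripper's body presses on something with over 40 N, if the wrist force passes 120 N, or if a joint passes its speed limit or range.

## Working session

There is one attempt and no reset: what is moved stays moved. The work goes in short steps, Python scripts to look and compute and a tool call to move; the robot and the scene stay as the last step left them, time stands still between calls to the robot, and variables do not carry over. Pictures are saved under pics/ and viewed, at most 10 in all, crops included, and the job is handed in when it is done.

Besides the shell and the picture viewer there is one more tool, called after "Call:" in YAML: its name, and indented under it one key for each argument. move_arm: Moves the arm, as the interface text tells. Its arguments: {"type":"object","properties":{"plan":{"type":"array"},"force":{"type":"number"}},"required":["plan"]}

```bash
mkdir -p pics; ls; cat > h.py <<'E'
import numpy as np, cv2
from plant import telemetry, vision, workorder, r
def cap(name,f=None):
    c=vision.capture(name)
    if f: cv2.imwrite('pics/'+f,c['img'][:,:,::-1])
    return c
def cloud(c):
    K=c['intrinsics'];d=c['depth'];v,u=np.mgrid[:d.shape[0],:d.shape[1]]
    P=np.stack([(u-K[0,2])/K[0,0]*d,(v-K[1,2])/K[1,1]*d,d],-1)
    W=(P-c['t'])@c['R']; W[d==0]=np.nan
    return W
E
python3 - <<'E'
from h import *
a=cap('scene','s1.png');b=cap('top','t1.png')
np.savez('c1.npz',s=cloud(a),t=cloud(b),si=a['img'],ti=b['img'])
for c in(a,b): print(-c['R'].T@c['t'],c['R'][2])
print(telemetry.get_state())
E
```

```text
pics
[0.17529177 0.60954581 0.82267076] [ 0.33728066 -0.69041833 -0.6399721 ]
[ 0.49084274 -0.17221138  1.59242909] [ 0.05153696  0.00332878 -0.99866554]
{'time_s': 0.1, 'joints': array([-5.87236558e+01,  2.05863896e+01,  6.37404232e-01, -1.81639162e-02,
       -7.01369257e+01, -1.65060704e+01]), 'qd': array([-0.03804812, -0.09750504,  0.13373421,  0.02740827, -0.01362985,
       -0.01162272]), 'joint_torque': array([ 3.52839052e-04, -5.84161198e+01,  2.93753529e+01,  7.01560244e+00,
        1.02002715e-02, -4.28819783e-05]), 'tcp_pos': array([ 0.17192995, -0.65225961,  0.22571337]), 'eef_rot': array([ 1.79912777e+02, -8.03866030e-03, -1.65235905e+02]), 'contact_force': array([-0.58742378, -0.17999437, -0.42672013]), 'moment': array([-0.01883127, -0.00238759, -0.0115258 ]), 'gripper_force': 0.0, 'gripper_width': 0.08752129088778111}
```

View pics/s1.png

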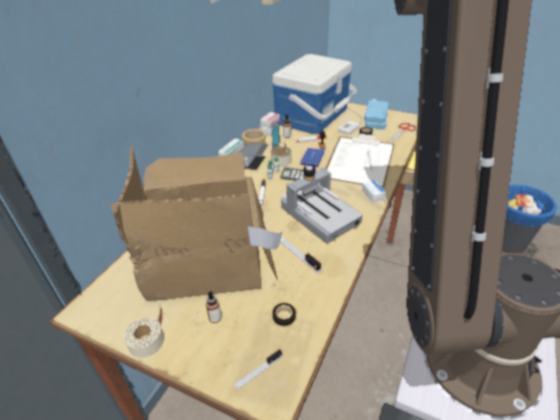

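View pics/t1.png

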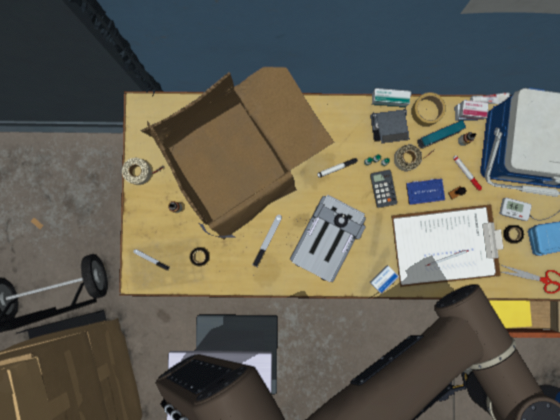

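The scene view shows the feeder at (320,207), a gauge at (300,252) beside the carton, and a smaller one at (262,368). In the top view, the gauge candidates are A (267,240), B (152,260) and C (337,167), which looks like a pen. The tape roll is at (199,256), the feeder at (328,237) and the knob near (343,217). I'll measure the lengths of all three and take one close crop.

```bash
python3 - <<'E'
from h import *
z=np.load('c1.npz');t=z['t'];im=z['ti']
def rng(n,v0,v1,u0,u1,lo,hi):
    P=t[v0:v1,u0:u1].reshape(-1,3);P=P[(P[:,2]>lo)&(P[:,2]<hi)]
    c=P.mean(0);_,s,V=np.linalg.svd(P[:,:2]-c[:2]);q=(P[:,:2]-c[:2])@V.T
    print(n,len(P),c.round(4),V[0].round(3),np.degrees(np.arctan2(*V[0][::-1])).round(1),np.ptp(q,0).round(4),P[:,2].max().round(4))
for n,b in dict(A=(210,270,246,290),B=(240,278,128,175),C=(150,185,312,362)).items():
    # color-based: differ from wood
    hsv=cv2.cvtColor(im,cv2.COLOR_RGB2HSV)[b[0]:b[1],b[2]:b[3]]
    m=(hsv[...,1]<70)|(hsv[...,2]<70)
    P=t[b[0]:b[1],b[2]:b[3]][m];P=P[(P[:,2]<.06)]
    c=P.mean(0);rect=cv2.minAreaRect(P[:,:2].astype(np.float32));print(n,len(P),c.round(3),rect,P[:,2].max())
print('table z',np.nanmedian(t[270:290,220:280,2]), 'px/m', np.linalg.norm(t[280,220]-t[280,280])/60)
# knob
P=t[200:235,325:365].reshape(-1,3);k=P[(P[:,2]>.145)&(P[:,2]<.16)];print('knob',len(k),k.mean(0),np.ptp(k,0))
k=P[(P[:,2]>.108)&(P[:,2]<.121)];print('cross',len(k),cv2.minAreaRect(k[:,:2].astype(np.float32)))
P=t[190:290,285:375].reshape(-1,3);k=P[(P[:,2]>.035)&(P[:,2]<.075)];print('body',len(k),cv2.minAreaRect(k[:,:2].astype(np.float32)),np.median(k[:,2]))
A=cv2.resize(im[200:285,230:375],None,fx=5.5,fy=5.5,interpolation=cv2.INTER_CUBIC)
cv2.imwrite('pics/crop1.png',A[:,:,::-1])
E
```

```text
A 345 [ 0.505 -0.143  0.011] ((0.5156795978546143, -0.10941815376281738), (0.09157543629407883, 0.17585225403308868), 64.0676498413086) 0.05898541432534539
B 188 [0.438 0.225 0.007] ((0.4346647560596466, 0.22248989343643188), (0.12457317113876343, 0.017889685928821564), 62.40328598022461) 0.028357697990384866
C 216 [ 0.726 -0.351  0.015] ((0.7290428280830383, -0.35586151480674744), (0.0193781740963459, 0.1287180483341217), 23.646875381469727) 0.029356236335173494
table z 0.0006555821956000314 px/m 0.00312440922117014
knob 154 [ 0.55557569 -0.35191827  0.15263821] [0.037184   0.03738824 0.012901  ]
cross 325 ((0.5511105060577393, -0.3615897595882416), (0.12987786531448364, 0.03848199173808098), 65.13961029052734)
body 3110 ((0.5075159072875977, -0.3317854702472687), (0.3073834478855133, 0.24968361854553223), 4.97793436050415) 0.04581071670577898
```

View pics/crop1.png

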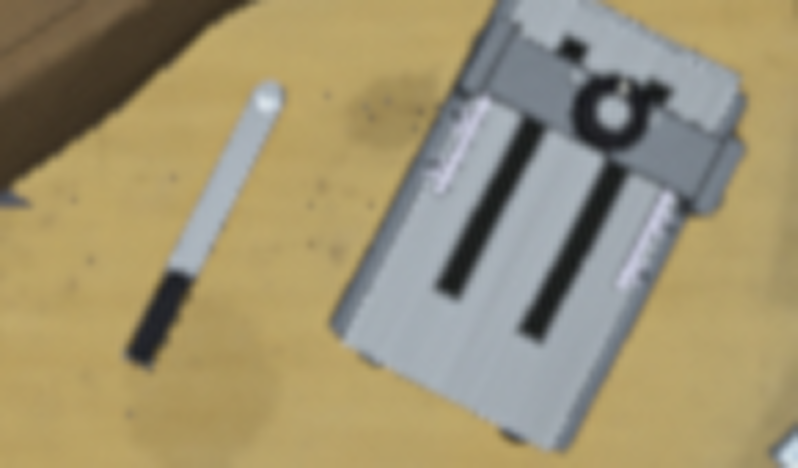

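Candidate A is the right one: about 179 mm long, with its black handle at the near end, top-view pixel (260,258). B and C are only about 125–129 mm. Next I'll fit the poses.

```bash
cat >> h.py <<'E'
def gauge_fit(t,im,box,z0=0.0):
    v0,v1,u0,u1=box
    hsv=cv2.cvtColor(im,cv2.COLOR_RGB2HSV)
    m=((hsv[...,1]<80)|(hsv[...,2]<80)).astype(np.uint8);mm=np.zeros_like(m);mm[v0:v1,u0:u1]=m[v0:v1,u0:u1]
    n,l,s,_=cv2.connectedComponentsWithStats(mm)
    return l,s,hsv
E
python3 - <<'E'
from h import *
z=np.load('c1.npz');t=z['t'];im=z['ti']
l,s,hsv=gauge_fit(t,im,(208,270,246,290))
v,u=257,260
k=l[250:264,255:265];k=np.bincount(k[k>0]).argmax();m=l==k
print(s[k])
P=t[m];H=t[m&(t[...,2]>.02)];print('handle top',len(H),H.mean(0),cv2.minAreaRect(H[:,:2].astype(np.float32)))
B=t[m&(t[...,2]<.012)&(hsv[...,2]>110)];print('blade',len(B),B.mean(0),cv2.minAreaRect(B[:,:2].astype(np.float32)))
vx=cv2.fitLine(P[:,:2].astype(np.float32),cv2.DIST_L2,0,.001,.001).ravel();vx*=np.sign(vx[0]);print(vx,np.degrees(np.arctan2(vx[1],vx[0])))
q=(P[:,:2]-vx[2:])@vx[:2];print('ends',vx[2:]+q.min()*vx[:2],vx[2:]+q.max()*vx[:2])
# black slots and bed edges -> feeder yaw
P=t[195:290,285:375].reshape(-1,3);b=P[(P[:,2]>.040)&(P[:,2]<.05)]
kn=np.array([.5556,-.3519])
for a in np.arange(-30,-19,.5):
    d=np.array([np.cos(np.radians(a)),np.sin(np.radians(a))]);n=np.array([-d[1],d[0]])
    x=(b[:,:2]-kn)@d;y=(b[:,:2]-kn)@n;sel=(x>-165)&(x<-.06)&(abs(y)<.1)
    # edge per-bin slope
    e=[(y[sel&(abs(x-c)<.005)].max(),y[sel&(abs(x-c)<.005)].min()) for c in np.arange(-.155,-.08,.01)]
    e=np.array(e);print(a,np.polyfit(np.arange(8)*.01,e,1)[0].round(3),e.mean(0).round(4),np.percentile(x[sel],[.2,1]).round(4))
# carton near region
C=t[(t[...,2]>.06)&(t[...,1]>-.33)&(t[...,1]<.2)&(t[...,0]<.75)]
g=np.array(H.mean(0)[:2]);dd=np.linalg.norm(C[:,:2]-g,axis=1);o=np.argsort(dd)[:8];print(C[o].round(3),dd[o].round(3))
np.save('carton.npy',C)
E
```

```text
[252 214  30  53 347]
handle top 85 [ 0.44419506 -0.11554878  0.03115224] ((0.44381099939346313, -0.11500129848718643), (0.013884950429201126, 0.05513351783156395), 64.19735717773438)
blade 254 [ 0.5225338  -0.15264779  0.00417596] ((0.4994925260543823, -0.14146511256694794), (0.01978817582130432, 0.17693640291690826), 64.05290222167969)
[nan nan nan nan] nan
ends [nan nan] [nan nan]
-30.0 [0.054 0.074] [ 0.0669 -0.0793] [-0.1722 -0.1704]
-29.5 [0.046 0.046] [ 0.0679 -0.078 ] [-0.172  -0.1701]
-29.0 [0.044 0.058] [ 0.0687 -0.0766] [-0.1718 -0.1699]
-28.5 [0.035 0.05 ] [ 0.0697 -0.0756] [-0.1715 -0.17  ]
-28.0 [0.026 0.041] [ 0.0707 -0.0745] [-0.1713 -0.17  ]
-27.5 [0.017 0.025] [ 0.0718 -0.0733] [-0.1711 -0.1701]
-27.0 [-0.004  0.018] [ 0.0726 -0.0723] [-0.1711 -0.1701]
-26.5 [0.001 0.01 ] [ 0.0738 -0.0712] [-0.1712 -0.1701]
-26.0 [-0.007  0.   ] [ 0.0749 -0.0701] [-0.1717 -0.1705]
-25.5 [-0.004 -0.047] [ 0.0757 -0.0696] [-0.1721 -0.1704]
-25.0 [-0.02  -0.056] [ 0.0772 -0.0686] [-0.1724 -0.1703]
-24.5 [-0.035 -0.059] [ 0.0781 -0.0676] [-0.1727 -0.1704]
-24.0 [-0.043 -0.054] [ 0.0791 -0.0668] [-0.1729 -0.1705]
-23.5 [-0.026 -0.063] [ 0.0803 -0.0658] [-0.1731 -0.1705]
-23.0 [-0.035 -0.071] [ 0.0813 -0.0648] [-0.1733 -0.1707]
-22.5 [-0.044 -0.079] [ 0.0824 -0.0637] [-0.1737 -0.171 ]
-22.0 [-0.053 -0.087] [ 0.0834 -0.0627] [-0.174  -0.1711]
-21.5 [-0.061 -0.097] [ 0.0844 -0.0617] [-0.1742 -0.1713]
-21.0 [-0.068 -0.098] [ 0.0855 -0.0609] [-0.1745 -0.1714]
-20.5 [-0.076 -0.099] [ 0.0866 -0.0596] [-0.1748 -0.1715]
-20.0 [-0.085 -0.108] [ 0.0876 -0.0586] [-0.1751 -0.1718]
-19.5 [-0.094 -0.122] [ 0.0886 -0.0576] [-0.1754 -0.1721]
[[ 0.505 -0.054  0.159]
 [ 0.505 -0.051  0.159]
 [ 0.505 -0.048  0.162]
 [ 0.508 -0.049  0.137]
 [ 0.505 -0.045  0.156]
 [ 0.508 -0.046  0.139]
 [ 0.505 -0.042  0.158]
 [ 0.508 -0.043  0.137]] [0.087 0.089 0.091 0.092 0.093 0.094 0.095 0.097]
```

```bash
python3 - <<'E'
from h import *
z=np.load('c1.npz')
a=np.radians(-26);d=np.array([np.cos(a),np.sin(a)]);n=np.array([-d[1],d[0]])
for k in 'st':
    C=z[k].reshape(-1,3);C=C[C[:,2]>.03]
    x=(C[:,:2]-[.4442,-.1155])@d;y=(C[:,:2]-[.4442,-.1155])@n
    for y0,y1 in((-.11,-.03),(-.03,.03),(.03,.07),(.07,.1),(.1,.13)):
        m=(y>y0)&(y<y1)&(x>-.06)&(x<.2)
        if m.sum():
            i=np.argsort(x[m])[:200];j=i[0];print(k,y0,y1,m.sum(),'min x',x[m][i[[0,3,10]]].round(3),'z',C[m][i[[0,3,10]],2].round(3))
# tape roll, z of tables
E
```

```text
s -0.11 -0.03 571 min x [0.034 0.035 0.036] z [0.043 0.036 0.043]Traceback (most recent call last):
  File "<stdin>", line 10, in <module>
IndexError: index 10 is out of bounds for axis 0 with size 10
```

Call:
move_arm:
  plan:
    - [1,0.01,0.01,0.03,0,0,-5]
    - [1,0.02,0.03,0.03,0,0,-10]
    - [1,0.02,0.05,0.02,0,0,-10]
    - [1,0.03,0.05,0,0,0,-10]
    - [1,0.03,0.05,0,0,0,-6]
    - [1,0,0,0,0,0,0]
  force: 40

```text
time_s: 0.85
tcp_pos: [0.2836, -0.46, 0.3072]
eef_rot: [180.0, 0.1, 153.9]
contact_force: [0.1, -0.8, 0.7]
gripper_width: 0.0874
gripper_force: 0.0
```

```bash
python3 - <<'E'
from h import *
z=np.load('c1.npz')
a=np.radians(-26);d=np.array([np.cos(a),np.sin(a)]);n=np.array([-d[1],d[0]])
for k in 'st':
    C=z[k].reshape(-1,3);C=C[C[:,2]>.05]
    x=(C[:,:2]-[.4442,-.1155])@d;y=(C[:,:2]-[.4442,-.1155])@n
    for y0,y1 in((-.09,-.03),(-.03,.03),(.03,.07),(.07,.1),(.1,.13)):
        m=(y>y0)&(y<y1)&(x>-.06)&(x<.2)
        if m.sum():
            i=np.argsort(x[m])[[0,min(10,m.sum()-1)]];print(k,y0,y1,m.sum(),'min x',x[m][i].round(3),'y',y[m][i].round(3),'z',C[m][i,2].round(3))
print(telemetry.get_state()['joints'])
E
```

```text
s -0.09 -0.03 58 min x [0.183 0.186] y [-0.089 -0.087] z [0.101 0.054]
s 0.03 0.07 108 min x [0.125 0.142] y [0.067 0.066] z [0.101 0.132]
s 0.07 0.1 175 min x [0.018 0.022] y [0.098 0.091] z [0.164 0.157]
s 0.1 0.13 312 min x [0.003 0.006] y [0.129 0.125] z [0.052 0.163]
t -0.09 -0.03 8 min x [0.186 0.2  ] y [-0.089 -0.089] z [0.055 0.101]
t -0.03 0.03 6 min x [0.193 0.199] y [0.029 0.026] z [0.105 0.062]
t 0.03 0.07 343 min x [0.103 0.117] y [0.069 0.07 ] z [0.052 0.105]
t 0.07 0.1 425 min x [0.019 0.026] y [0.1   0.085] z [0.162 0.159]
t 0.1 0.13 425 min x [0.003 0.012] y [0.127 0.121] z [0.053 0.142]
[-3.75816755e+01  5.26079286e+00 -8.78851056e+00 -3.84058361e-02
 -7.58821551e+01 -7.84648362e+01]
```

Call:
move_arm:
  plan:
    - [0.6,0.025,0.058,0,-3.3,-6.75,0]
    - [0.6,0.025,0.058,0,-3.3,-6.75,0]
    - [0.6,0.025,0.058,0,0,0,0]
    - [0.6,0.025,0.058,0,0,0,0]
    - [0.6,0.024,0.058,0,0,0,0]
    - [0.6,0.024,0.06,0,0,0,0]
    - [0.6,0,0,-0.05,0,0,0]
    - [0.6,0,0,-0.05,0,0,0]
    - [0.6,0,0,-0.05,0,0,0]
    - [0.6,0,0,-0.05,0,0,0]
    - [0.6,0,0,0,0,0,0]
    - [0.6,0,0,0,0,0,0]

```text
time_s: 2.35
tcp_pos: [0.4292, -0.1177, 0.1081]
eef_rot: [180.0, 15.1, 153.8]
contact_force: [0.1, 0.5, 1.7]
gripper_width: 0.0704
gripper_force: 0.0
```

```bash
python3 - <<'E'
from h import *
a=cap('scene');A=cv2.resize(a['img'][150:330,180:400],None,fx=3.5,fy=3.3,interpolation=cv2.INTER_CUBIC)
cv2.imwrite('pics/s2.png',A[:,:,::-1]);s=telemetry.get_state();print(s['tcp_pos'],s['eef_rot'],s['contact_force'])
E
```

```text
[ 0.42980775 -0.11731459  0.10868957] [179.87236649  15.16997518 153.75575592] [0.26881771 0.28949488 0.69603577]
```

View pics/s2.png

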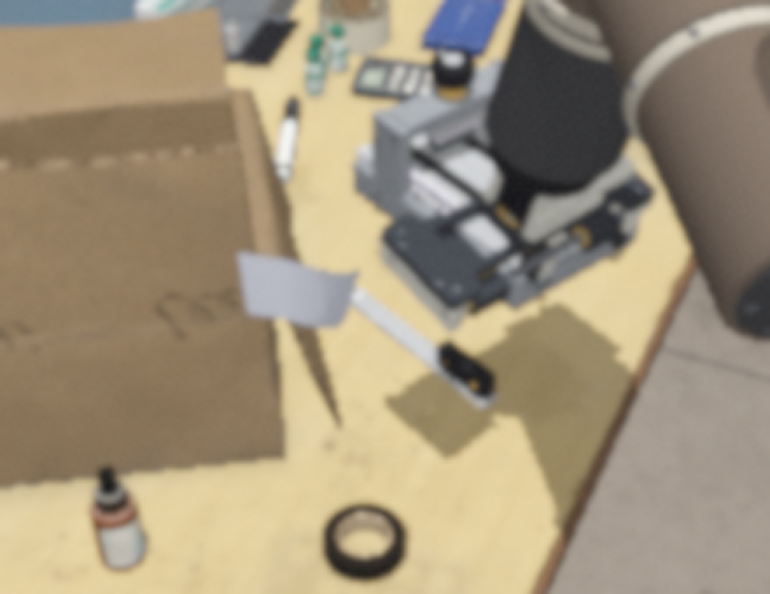

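The gripper is above the handle, which sits at about (465,370) in the crop. The carton flap is clear to the left at about (335,420), so I'll descend.

Call:
move_arm:
  plan:
    - [0.3,0.002,0.008,-0.02,0,0,0]
    - [0.1,0,0,-0.03,0,0,0]
    - [0.1,0,0,-0.03,0,0,0]
    - [0.1,0,0,-0.015,0,0,0]
    - [0.1,0,0,-0.006,0,0,0]
    - [0.1,0,0,0,0,0,0]

```text
time_s: 3.15
tcp_pos: [0.4509, -0.1167, 0.0334]
eef_rot: [179.3, 11.7, 153.8]
contact_force: [0.7, -0.6, 1.0]
gripper_width: 0.0482
gripper_force: 0.0
```

```bash
python3 - <<'E'
from h import *
s=telemetry.get_state();print(s['joints'],s['tcp_pos'],s['eef_rot'])
E
```

```text
[  13.26102574    8.22625591  -58.17910395   26.41548908  -15.59720284
 -154.38934226] [ 0.45094203 -0.11666426  0.03340388] [179.28653788  11.73076839 153.79209963]
```

Joint 3 is at its limit, so the backward tilt is out of reach. Instead I'll go vertical and grip the handle lengthwise (56 mm), with the gripper body parallel to the blade and clear of the carton. Then I'll carry the gauge off to the right and regrasp it there.

Call:
move_arm:
  plan:
    - [0.5,-0.01,0,0.04,0,0,0]
    - [0.65,0,0,0.04,5.1,10.5,0]
    - [0.65,0,0,0,0,0,10]
    - [0.65,0,0,0,0,0,10]
    - [0.65,0,0,0,0,0,10]
    - [0.65,0,0,0,0,0,10]
    - [0.65,0,0,0,0,0,10]
    - [0.65,0,0,0,0,0,10]
    - [0.65,0,0,0,0,0,10]
    - [0.65,0,0,0,0,0,10]
    - [0.65,0,0,0,0,0,10]
    - [0.65,0,0,0,0,0,0]
    - [0.65,0,0,0,0,0,0]

```text
time_s: 4.78
tcp_pos: [0.4415, -0.126, 0.1004]
eef_rot: [-179.4, 4.8, -117.1]
contact_force: [0.4, 0.1, 0.3]
gripper_width: 0.0723
gripper_force: 0.0
```

```bash
python3 - <<'E'
from h import *
s=telemetry.get_state();print(s['joints'],s['tcp_pos'],s['eef_rot'],s['gripper_width'])
E
```

```text
[  5.33688814   6.78507034 -34.5254946   -5.17876163 -45.76652515
 -28.91233189] [ 0.44152205 -0.12604735  0.10042278] [-179.42593418    4.75925601 -117.07083058] 0.07226278432846234
```

```bash
cat >> h.py <<'E'
from scipy.spatial.transform import Rotation as Ro
def delta(pos=None,rpy=None):
    s=telemetry.get_state();p=s['tcp_pos'];R=Ro.from_euler('xyz',s['eef_rot'],degrees=True)
    print('t',s['time_s'],'at',p.round(4),s['eef_rot'].round(2),'F',s['contact_force'].round(2),'w',round(s['gripper_width'],4),s['gripper_force'])
    if pos is not None: print('dp',(np.array(pos)-p).round(4))
    if rpy is not None: print('dr',np.degrees((Ro.from_euler('xyz',rpy,degrees=True)*R.inv()).as_rotvec()).round(2))
E
python3 - <<'E'
from h import *
delta([.4442,-.1155,.008],[180,0,-116])
E
```

```text
t 4.775 at [ 0.4415 -0.126   0.1004] [-179.43    4.76 -117.07] F [0.36 0.06 0.27] w 0.0723 0.0
dp [ 0.0027  0.0105 -0.0924]
dr [-4.    2.64  1.09]
```

Call:
move_arm:
  plan:
    - [0.65,0.0015,0.005,0,-4,2.6,1.1]
    - [0.65,0.0015,0.005,0,0,0,0]
    - [0.65,0,0,-0.03,0,0,0]
    - [0.65,0,0,-0.02,0,0,0]
    - [0.65,0,0,0,0,0,0]
    - [0.65,0,0,0,0,0,0]

```text
time_s: 5.52
tcp_pos: [0.445, -0.1162, 0.0507]
eef_rot: [-180.0, 0.0, -115.8]
contact_force: [0.3, -0.6, 0.2]
gripper_width: 0.0722
gripper_force: 0.0
```

```bash
python3 - <<'E'
from h import *
delta([.4442,-.1155,.008],[180,0,-116])
E
```

```text
t 5.525 at [ 0.445  -0.1162  0.0507] [-1.7997e+02  4.0000e-02 -1.1582e+02] F [ 0.34 -0.6   0.2 ] w 0.0722 0.0
dp [-0.0008  0.0007 -0.0427]
dr [-0.02  0.05 -0.18]
```

Call:
move_arm:
  plan:
    - [0.65,0,0,-0.025,0,0,0]
    - [0.65,-0.001,0.001,-0.015,0,0,0]
    - [0.65,0,0,0,0,0,0]
    - [0,0,0,0,0,0,0]
    - [0,0,0,0,0,0,0]
    - [0,0,0,0,0,0,0]
    - [0,0,0,0,0,0,0]
  force: 25

```text
time_s: 6.4
tcp_pos: [0.4445, -0.1151, 0.0109]
eef_rot: [-179.9, 0.1, -115.8]
contact_force: [-0.3, 0.8, 7.2]
gripper_width: 0.0559
gripper_force: 25.0
```

Call:
move_arm:
  plan:
    - [0,0,0,0.01,0,0,0]
    - [0,-0.01,-0.01,0.02,0,0,0]
    - [0,-0.01,-0.02,0.03,0,0,0]
    - [0,-0.01,-0.03,0.03,0,0,0]
    - [0,-0.01,-0.03,0.02,0,0,0]
    - [0,-0.01,-0.035,0.01,0,0,0]
    - [0,-0.004,-0.03,0,0,0,0]
    - [0,0,0,0,0,0,0]
    - [0,0,0,0,0,0,0]

```text
time_s: 7.52
tcp_pos: [0.3892, -0.27, 0.1302]
eef_rot: [180.0, 0.0, -115.8]
contact_force: [0.7, 0.2, -1.5]
gripper_width: 0.0556
gripper_force: 25.0
```

```bash
python3 - <<'E'
from h import *
delta([.3897,-.2699,.056],[180,0,-116.3])
a=cap('scene');A=cv2.resize(a['img'][150:300,220:400],None,fx=4,fy=4,interpolation=cv2.INTER_CUBIC)
cv2.imwrite('pics/s3.png',A[:,:,::-1])
E
```

```text
t 7.525 at [ 0.3892 -0.27    0.1302] [ 1.7998e+02  1.0000e-02 -1.1582e+02] F [ 0.65  0.25 -1.47] w 0.0556 24.999512135982513
dp [ 0.0005  0.0001 -0.0742]
dr [-0.02 -0.02 -0.48]
```

View pics/s3.png

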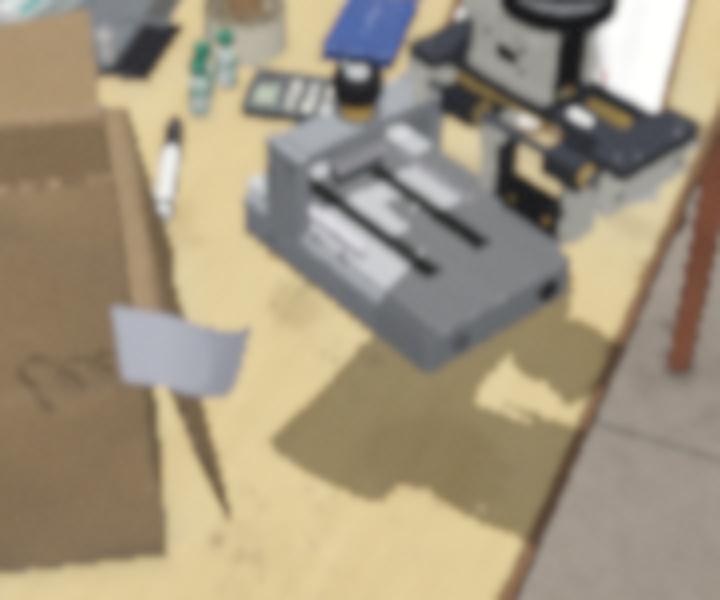

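The gauge is held, with its handle at about (525,190) and the blade over the bed centre. Next I'll lower it onto the bed.

Call:
move_arm:
  plan:
    - [0,0,0,-0.03,0,0,-0.5]
    - [0,0,0,-0.025,0,0,0]
    - [0,0,0,-0.012,0,0,0]
    - [0,0,0,-0.004,0,0,0]
    - [0,0,0,-0.002,0,0,0]
    - [0,0,0,0,0,0,0]

```text
time_s: 8.32
tcp_pos: [0.3901, -0.2703, 0.0576]
eef_rot: [-180.0, 0.0, -116.3]
contact_force: [0.1, 0.3, -0.8]
gripper_width: 0.0562
gripper_force: 25.0
```

Call:
move_arm:
  plan:
    - [0,0,0,-0.001,0,0,0]
    - [0,0,0,-0.001,0,0,0]
    - [0,0,0,0,0,0,0]

```text
time_s: 8.7
tcp_pos: [0.3899, -0.2703, 0.0559]
eef_rot: [-179.9, 0.0, -116.3]
contact_force: [-3.0, 3.1, 8.8]
gripper_width: 0.0563
gripper_force: 25.0
```

Call:
move_arm:
  plan:
    - [0.65,0,0,0,0,0,0]
    - [0.65,0,0,0,0,0,0]
    - [0.65,0,0,0.02,0,0,0]
    - [0.65,0,0,0.04,0,0,0]
    - [0.2,0,0,0,0,0,10]
    - [0.2,0,0,0,0,0,10]
    - [0.2,0,0,0,0,0,10]
    - [0.2,0,0,0,0,0,10]
    - [0.2,0,0,0,0,0,10]
    - [0.2,0,0,0,0,0,10]
    - [0.2,0,0,0,0,0,10]
    - [0.2,0,0,0,0,0,10]
    - [0.2,0,0,0,0,0,10]
    - [0.2,0,0,0,0,0,0]
    - [0.2,0,0,0,0,0,0]

```text
time_s: 10.58
tcp_pos: [0.3896, -0.2702, 0.115]
eef_rot: [180.0, 0.0, -26.5]
contact_force: [0.1, 0.5, 0.1]
gripper_width: 0.0527
gripper_force: 0.0
```

```bash
python3 - <<'E'
from h import *
delta([.3899,-.2703,.050],[180,0,-26.3])
a=cap('top','t4.png');t=cloud(a);im=a['img'];
A=cv2.resize(im[190:300,270:390],None,fx=5.4,fy=5.4,interpolation=cv2.INTER_CUBIC)
cv2.imwrite('pics/t4c.png',A[:,:,::-1])
E
```

```text
t 10.575 at [ 0.3896 -0.2702  0.115 ] [179.99   0.   -26.5 ] F [0.11 0.51 0.09] w 0.0527 0.0
dp [ 0.0003 -0.0001 -0.065 ]
dr [ 0.01 -0.01  0.2 ]
```

View pics/t4c.png

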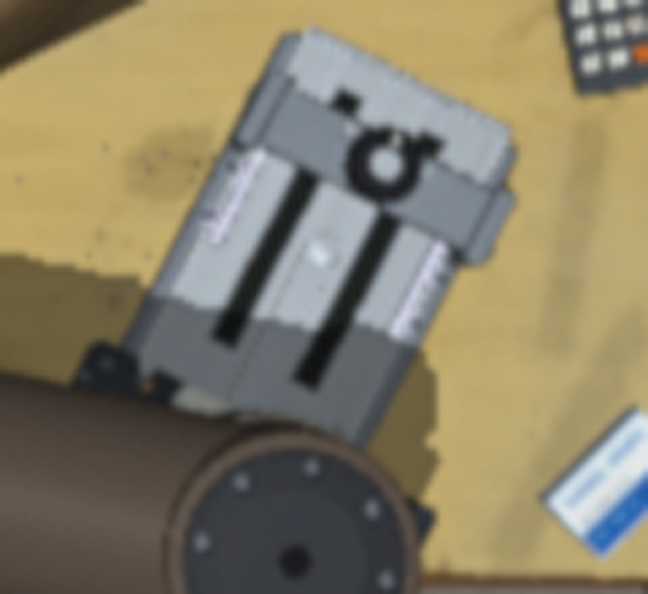

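The gauge tip, at about (320,250), lies on the centre line between the slots and short of the bridge. Next I'll grip across the handle.

Call:
move_arm:
  plan:
    - [0.0,0,0,-0.03,0,0,0.2]
    - [0.0,0,0,-0.025,0,0,0]
    - [0.0,0,0,-0.01,0,0,0]
    - [0.0,0,0,0,0,0,0]
    - [-0.8,0,0,0,0,0,0]
    - [-0.8,0,0,0,0,0,0]
    - [-0.8,0,0,0,0,0,0]
    - [-0.8,0,0,0,0,0,0]
  force: 30

```text
time_s: 11.62
tcp_pos: [0.3899, -0.2703, 0.0505]
eef_rot: [-180.0, -0.0, -26.1]
contact_force: [-0.8, -0.1, 3.1]
gripper_width: 0.0159
gripper_force: 29.9
```

Call:
move_arm:
  plan:
    - [-0.8,0.0045,-0.0022,0,0,0,0]
    - [-0.8,0.009,-0.0044,0,0,0,0]
    - [-0.8,0.009,-0.0044,0,0,0,0]
    - [-0.8,0,0,0,0,0,0]

```text
time_s: 12.12
tcp_pos: [0.4117, -0.2815, 0.0505]
eef_rot: [180.0, 0.1, -26.1]
contact_force: [-3.3, -0.1, 9.1]
gripper_width: 0.0161
gripper_force: 30.0
```

Call:
move_arm:
  plan:
    - [-0.8,0.0036,-0.0018,0,0,0,0]
    - [-0.8,0.0036,-0.0018,0,0,0,0]
    - [-0.8,0.0036,-0.0018,0,0,0,0]
    - [-0.8,0.0036,-0.0018,0,0,0,0]
    - [-0.8,0,0,0,0,0,0]

```text
time_s: 12.75
tcp_pos: [0.4248, -0.2883, 0.0505]
eef_rot: [179.9, 0.2, -26.1]
contact_force: [-5.4, 2.8, 12.9]
gripper_width: 0.0154
gripper_force: 30.0
```

Call:
move_arm:
  plan:
    - [-0.8,0,0,0.0005,0,0,0]
    - [-0.8,0,0,0,0,0,0]

```text
time_s: 13.0
tcp_pos: [0.4266, -0.2884, 0.0505]
eef_rot: [180.0, -0.0, -26.1]
contact_force: [-0.5, 0.4, 1.6]
gripper_width: 0.0157
gripper_force: 30.0
```

Call:
move_arm:
  plan:
    - [-0.8,0.0036,-0.0018,0.0001,0,0,0]
    - [-0.8,0.0036,-0.0018,0.0001,0,0,0]
    - [-0.8,0,0,0,0,0,0]

```text
time_s: 13.38
tcp_pos: [0.4345, -0.2922, 0.0506]
eef_rot: [180.0, -0.0, -26.1]
contact_force: [0.6, -0.3, -0.4]
gripper_width: 0.0157
gripper_force: 30.0
```

Call:
move_arm:
  plan:
    - [-0.8,0.0036,-0.0018,0.0001,0,0,0]
    - [-0.8,0.0036,-0.0018,0.0001,0,0,0]
    - [-0.8,0.0036,-0.0018,0.0001,0,0,0]
    - [-0.8,0.0026,-0.0012,0,0,0,0]
    - [-0.8,0,0,0,0,0,0]
    - [-0.8,0,0,0,0,0,0]

```text
time_s: 14.12
tcp_pos: [0.447, -0.2986, 0.051]
eef_rot: [180.0, 0.0, -26.1]
contact_force: [-0.3, 0.7, -1.6]
gripper_width: 0.0161
gripper_force: 30.0
```

```bash
python3 - <<'E'
from h import *
k=np.array([.5556,-.3519]);a=np.radians(-26.3);d=np.array([np.cos(a),np.sin(a)]);n=np.array([-d[1],d[0]])
s=telemetry.get_state();p=s['tcp_pos'][:2]-k;print('feeder',p@d+.040,p@n);delta()
a=cap('top');im=a['img']
A=cv2.resize(im[190:290,280:390],None,fx=5.4,fy=5.4,interpolation=cv2.INTER_CUBIC)
cv2.imwrite('pics/t5.png',A[:,:,::-1])
E
```

```text
feeder -0.08101877418651704 -0.0003015149830542241
t 14.125 at [ 0.447  -0.2986  0.051 ] [ 1.7999e+02  1.0000e-02 -2.6080e+01] F [-0.34  0.66 -1.6 ] w 0.0161 29.98815268278122
```

View pics/t5.png

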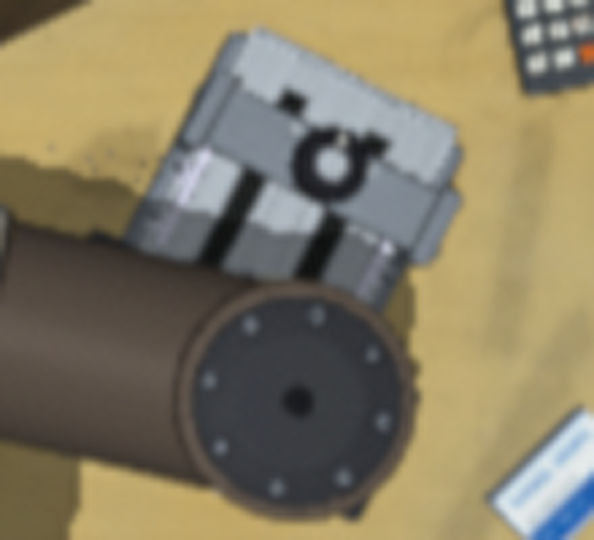

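The tool is at feeder (-81, 0), which puts the tip at about 68. I'll seat the blade flat, hold, then lift in steps to feel the play.

Call:
move_arm:
  plan:
    - [-0.8,0,0,-0.0005,0,0,0]
    - [-0.8,0,0,0,0,0,0]
    - [-0.8,0,0,0,0,0,0]
    - [-0.8,0,0,0,0,0,0]

```text
time_s: 14.68
tcp_pos: [0.4471, -0.2986, 0.0506]
eef_rot: [180.0, -0.0, -26.1]
contact_force: [0.2, 1.1, 0.7]
gripper_width: 0.0159
gripper_force: 30.0
```

Call:
move_arm:
  plan:
    - [-0.8,0,0,0.001,0,0,0]
    - [-0.8,0,0,0,0,0,0]
    - [-0.8,0,0,0,0,0,0]

```text
time_s: 15.05
tcp_pos: [0.4471, -0.2986, 0.0515]
eef_rot: [180.0, -0.0, -26.1]
contact_force: [0.4, -0.6, -0.8]
gripper_width: 0.0157
gripper_force: 30.0
```

Call:
move_arm:
  plan:
    - [-0.8,0,0,0.0007,0,0,0]
    - [-0.8,0,0,0,0,0,0]
    - [-0.8,0,0,0,0,0,0]

```text
time_s: 15.42
tcp_pos: [0.4471, -0.2986, 0.0522]
eef_rot: [180.0, -0.0, -26.1]
contact_force: [0.5, -0.5, -0.4]
gripper_width: 0.0153
gripper_force: 30.0
```

Call:
move_arm:
  plan:
    - [-0.8,0,0,0.0007,0,0,0]
    - [-0.8,0,0,0,0,0,0]
    - [-0.8,0,0,0,0,0,0]

```text
time_s: 15.8
tcp_pos: [0.4472, -0.2986, 0.0529]
eef_rot: [180.0, -0.0, -26.1]
contact_force: [-0.4, 1.0, -0.8]
gripper_width: 0.0157
gripper_force: 30.0
```

Call:
move_arm:
  plan:
    - [-0.8,0,0,0.0007,0,0,0]
    - [-0.8,0,0,0,0,0,0]
    - [-0.8,0,0,0,0,0,0]

```text
time_s: 16.18
tcp_pos: [0.4471, -0.2986, 0.0536]
eef_rot: [180.0, -0.0, -26.1]
contact_force: [0.3, 0.2, -0.8]
gripper_width: 0.0159
gripper_force: 30.0
```

Call:
move_arm:
  plan:
    - [-0.8,0,0,0.0007,0,0,0]
    - [-0.8,0,0,0,0,0,0]
    - [-0.8,0,0,0,0,0,0]

```text
time_s: 16.55
tcp_pos: [0.4471, -0.2986, 0.0543]
eef_rot: [180.0, -0.0, -26.1]
contact_force: [-0.6, 0.4, -0.9]
gripper_width: 0.0159
gripper_force: 30.0
```

Call:
move_arm:
  plan:
    - [-0.8,0,0,0.0007,0,0,0]
    - [-0.8,0,0,0,0,0,0]
    - [-0.8,0,0,0,0,0,0]

```text
time_s: 16.92
tcp_pos: [0.4471, -0.2986, 0.055]
eef_rot: [180.0, 0.0, -26.1]
contact_force: [0.6, -0.6, -2.1]
gripper_width: 0.0153
gripper_force: 30.0
```

Call:
move_arm:
  plan:
    - [-0.8,0,0,0.0007,0,0,0]
    - [-0.8,0,0,0,0,0,0]
    - [-0.8,0,0,0,0,0,0]

```text
time_s: 17.3
tcp_pos: [0.4471, -0.2986, 0.0556]
eef_rot: [180.0, 0.0, -26.1]
contact_force: [1.2, -1.4, -3.3]
gripper_width: 0.0159
gripper_force: 30.0
```

```bash
python3 - <<'E'
from h import *
delta();print(telemetry.get_state()['moment'])
E
```

```text
t 17.3 at [ 0.4471 -0.2986  0.0556] [ 1.7999e+02  1.0000e-02 -2.6080e+01] F [ 1.22 -1.42 -3.29] w 0.0159 29.98911201953888
[-0.1200782  -0.01879836 -0.0486126 ]
```

Touch came at z of about 0.0548, so the felt play is about 4.2 mm. I'll seat the blade, release it and go to the knob for a first turn of about 3.2 mm (96° clockwise).

Call:
move_arm:
  plan:
    - [-0.8,0,0,-0.0025,0,0,0]
    - [-0.8,0,0,-0.0023,0,0,0]
    - [-0.8,0,0,0,0,0,0]
    - [-0.8,0,0,0,0,0,0]
    - [-0.8,0,0,0,0,0,0]

```text
time_s: 17.92
tcp_pos: [0.4472, -0.2986, 0.051]
eef_rot: [180.0, -0.0, -26.1]
contact_force: [-0.5, -0.1, -1.4]
gripper_width: 0.0161
gripper_force: 30.0
```

Call:
move_arm:
  plan:
    - [0,0,0,0,0,0,0]
    - [0,0,0,0,0,0,0]
    - [0.3,0,0,0,0,0,0]
    - [0.5,0,0,0.04,0,0,0]
    - [0.5,0,0,0.05,0,0,0]
    - [0.5,0,0,0.05,0,0,0]
    - [0.5,0.036,-0.0178,0,0,0,0]
    - [0.5,0.036,-0.0178,0,0,0,0]
    - [0.5,0.0365,-0.0177,0,0,0,0]
    - [0.5,0,0,0,0,0,0]
    - [0.5,0,0,0,0,0,0]

```text
time_s: 19.3
tcp_pos: [0.5551, -0.3517, 0.1903]
eef_rot: [180.0, 0.1, -26.1]
contact_force: [-0.4, -0.0, 0.2]
gripper_width: 0.0654
gripper_force: 0.0
```

```bash
python3 - <<'E'
from h import *
delta([.5556,-.3519,.134],[180,0,-26.1]);print(telemetry.get_state()['joints'])
E
```

```text
t 19.3 at [ 0.5551 -0.3517  0.1903] [ 1.800e+02  7.000e-02 -2.609e+01] F [-0.42 -0.02  0.16] w 0.0654 0.0
dp [ 0.0005 -0.0002 -0.0563]
dr [-0.03 -0.07 -0.01]
[-1.53909024e+01  2.02631709e+01 -4.58304497e+00 -9.37552313e-03
 -6.52252860e+01  7.93037027e+01]
```

Call:
move_arm:
  plan:
    - [0.5,0.0005,0,-0.03,0,0,0]
    - [0.3,0,0,-0.02,0,0,0]
    - [0.3,0,0,-0.006,0,0,0]
    - [0.3,0,0,0,0,0,0]
    - [-0.5,0,0,0,0,0,0]
    - [-0.5,0,0,0,0,0,0]
    - [-0.5,0,0,0,0,0,0]
    - [-0.5,0,0,0,0,0,0]
  force: 25

```text
time_s: 20.3
tcp_pos: [0.5557, -0.3536, 0.136]
eef_rot: [179.9, -0.1, -26.1]
contact_force: [-3.3, -7.1, 0.6]
gripper_width: 0.0389
gripper_force: 25.0
```

Call:
move_arm:
  plan:
    - [-0.5,-0.0008,-0.002,0,0,0,0]
    - [-0.5,0,0,0,0,0,0]

```text
time_s: 20.55
tcp_pos: [0.5557, -0.3538, 0.136]
eef_rot: [-180.0, -0.1, -26.1]
contact_force: [-0.6, 1.6, 5.1]
gripper_width: 0.0392
gripper_force: 25.0
```

Call:
move_arm:
  plan:
    - [-0.5,0,0,0,0,0,-8]
    - [-0.5,0,0,0,0,0,-8]
    - [-0.5,0,0,0,0,0,-8]
    - [-0.5,0,0,0,0,0,-8]
    - [-0.5,0,0,0,0,0,-8]
    - [-0.5,0,0,0,0,0,-8]
    - [-0.5,0,0,0,0,0,-8]
    - [-0.5,0,0,0,0,0,-8]
    - [-0.5,0,0,0,0,0,-8]
    - [-0.5,0,0,0,0,0,-8]
    - [-0.5,0,0,0,0,0,-8]
    - [-0.5,0,0,0,0,0,-8]
    - [-0.5,0,0,0,0,0,0]
    - [-0.5,0,0,0,0,0,0]

```text
time_s: 22.3
tcp_pos: [0.5584, -0.353, 0.1361]
eef_rot: [-179.7, 0.2, -122.0]
contact_force: [6.9, 4.9, 1.3]
gripper_width: 0.0392
gripper_force: 25.0
```

Call:
move_arm:
  plan:
    - [0.3,0,0,0,0,0,0]
    - [0.3,0,0,0,0,0,0]
    - [0.3,0,0,0.03,0,0,0]
    - [0.3,0,0,0.03,0,0,8]
    - [0.2,-0.015,0.007,0,0,0,8]
    - [0.2,-0.015,0.007,0,0,0,8]
    - [0.2,-0.015,0.007,0,0,0,8]
    - [0.2,-0.015,0.007,0,0,0,8]
    - [0.2,-0.015,0.007,0,0,0,8]
    - [0.2,-0.015,0.007,0,0,0,8]
    - [0.2,-0.015,0.007,0,0,0,8]
    - [0.1,-0.006,0.005,0,0,0,8]
    - [0.1,0,0,0,0,0,8]
    - [0.1,0,0,0,0,0,8]
    - [0.1,0,0,0,0,0,8]
    - [0.1,0,0,0,0,0,0]
    - [0.1,0,0,0,0,0,0]

```text
time_s: 24.42
tcp_pos: [0.4441, -0.3, 0.1949]
eef_rot: [180.0, 0.0, -26.3]
contact_force: [0.0, 0.3, 0.4]
gripper_width: 0.0482
gripper_force: 0.0
```

```bash
python3 - <<'E'
from h import *
delta([.4471,-.2986,.0512],[180,0,-26.1])
E
```

```text
t 24.425 at [ 0.4441 -0.3     0.1949] [ 1.7999e+02  1.0000e-02 -2.6270e+01] F [0.01 0.29 0.39] w 0.0482 0.0
dp [ 0.003   0.0014 -0.1437]
dr [ 0.   -0.02  0.17]
```

Call:
move_arm:
  plan:
    - [0,0.003,0.0014,-0.05,0,0,0]
    - [0,0,0,-0.05,0,0,0]
    - [0,0,0,-0.03,0,0,0]
    - [0,0,0,-0.0137,0,0,0]
    - [0,0,0,0,0,0,0]
    - [-0.8,0,0,0,0,0,0]
    - [-0.8,0,0,0,0,0,0]
    - [-0.8,0,0,0,0,0,0]
    - [-0.8,0,0,0,0,0,0]
  force: 30

```text
time_s: 25.55
tcp_pos: [0.4477, -0.2986, 0.0519]
eef_rot: [-180.0, -0.1, -26.1]
contact_force: [-0.3, 1.6, 5.7]
gripper_width: 0.0159
gripper_force: 30.0
```

Call:
move_arm:
  plan:
    - [-0.8,0,0,0.0004,0,0,0]
    - [-0.8,0,0,0,0,0,0]
    - [-0.8,0,0,0,0,0,0]

```text
time_s: 25.92
tcp_pos: [0.4476, -0.2986, 0.0519]
eef_rot: [180.0, -0.0, -26.1]
contact_force: [0.5, 0.7, 6.0]
gripper_width: 0.0156
gripper_force: 30.0
```

Call:
move_arm:
  plan:
    - [-0.8,0,0,0.0004,0,0,0]
    - [-0.8,0,0,0,0,0,0]
    - [-0.8,0,0,0,0,0,0]

```text
time_s: 26.3
tcp_pos: [0.4474, -0.2985, 0.0519]
eef_rot: [180.0, -0.0, -26.1]
contact_force: [0.9, -0.8, 0.9]
gripper_width: 0.016
gripper_force: 30.0
```

Call:
move_arm:
  plan:
    - [-0.8,0,0,0.0004,0,0,0]
    - [-0.8,0,0,0,0,0,0]
    - [-0.8,0,0,0,0,0,0]

```text
time_s: 26.68
tcp_pos: [0.4469, -0.2984, 0.0522]
eef_rot: [180.0, 0.0, -26.1]
contact_force: [0.4, 0.8, -0.5]
gripper_width: 0.0157
gripper_force: 30.0
```

Call:
move_arm:
  plan:
    - [-0.8,0,0,0.0004,0,0,0]
    - [-0.8,0,0,0,0,0,0]
    - [-0.8,0,0,0,0,0,0]

```text
time_s: 27.05
tcp_pos: [0.4473, -0.2985, 0.0528]
eef_rot: [180.0, 0.0, -26.1]
contact_force: [0.3, 0.1, -1.1]
gripper_width: 0.0159
gripper_force: 30.0
```

Call:
move_arm:
  plan:
    - [-0.8,0,0,0.0004,0,0,0]
    - [-0.8,0,0,0,0,0,0]
    - [-0.8,0,0,0,0,0,0]

```text
time_s: 27.42
tcp_pos: [0.4473, -0.2985, 0.0532]
eef_rot: [180.0, -0.0, -26.1]
contact_force: [-0.2, -0.1, -0.9]
gripper_width: 0.0156
gripper_force: 30.0
```

Call:
move_arm:
  plan:
    - [-0.8,0,0,0.0004,0,0,0]
    - [-0.8,0,0,0,0,0,0]
    - [-0.8,0,0,0,0,0,0]

```text
time_s: 27.8
tcp_pos: [0.4473, -0.2985, 0.0536]
eef_rot: [180.0, 0.0, -26.1]
contact_force: [-0.1, -0.8, -1.9]
gripper_width: 0.0155
gripper_force: 30.0
```

Call:
move_arm:
  plan:
    - [-0.8,0,0,-0.0016,0,0,0]
    - [-0.8,0,0,0,0,0,0]
    - [-0.8,0,0,0,0,0,0]
    - [0,0,0,0,0,0,0]
    - [0,0,0,0,0,0,0]
    - [0.3,0,0,0,0,0,0]
    - [0.3,0,0,0.05,0,0,0]
    - [0.3,0,0,0.05,0,0,0]
    - [0.3,0,0,0.04,0,0,0]
    - [0.3,0.037,-0.019,0,0,0,0]
    - [0.3,0.037,-0.019,0,0,0,0]
    - [0.3,0.036,-0.018,0,0,0,0]
    - [0.3,0,0,0,0,0,0]
    - [0.3,0,0,0,0,0,0]

```text
time_s: 29.55
tcp_pos: [0.5568, -0.3543, 0.1914]
eef_rot: [180.0, 0.1, -26.1]
contact_force: [-0.6, 0.6, 0.7]
gripper_width: 0.057
gripper_force: 0.0
```

```bash
python3 - <<'E'
from h import *
delta([.5574,-.3546,.135],[180,0,-26.1])
E
```

```text
t 29.55 at [ 0.5568 -0.3543  0.1914] [ 1.7999e+02  7.0000e-02 -2.6090e+01] F [-0.57  0.6   0.68] w 0.057 0.0
dp [ 0.0006 -0.0003 -0.0564]
dr [-0.03 -0.07 -0.01]
```

Call:
move_arm:
  plan:
    - [0.3,0.0006,-0.0003,-0.03,0,0,0]
    - [0.3,0,0,-0.02,0,0,0]
    - [0.3,0,0,-0.006,0,0,0]
    - [-0.5,0,0,0,0,0,0]
    - [-0.5,0,0,0,0,0,0]
    - [-0.5,0,0,0,0,0,0]
    - [-0.5,0,0,0,0,0,0]
    - [-0.5,0,0,0,0,0,-7]
    - [-0.5,0,0,0,0,0,-7]
    - [-0.5,0,0,0,0,0,-7]
    - [-0.5,0,0,0,0,0,0]
    - [-0.5,0,0,0,0,0,0]
  force: 25

```text
time_s: 31.05
tcp_pos: [0.5582, -0.3554, 0.1372]
eef_rot: [180.0, -0.1, -47.1]
contact_force: [-1.6, -0.5, 6.2]
gripper_width: 0.039
gripper_force: 25.0
```

Call:
move_arm:
  plan:
    - [0.3,0,0,0,0,0,0]
    - [0.3,0,0,0,0,0,0]
    - [0.3,0,0,0.03,0,0,0]
    - [0.3,0,0,0.03,0,0,7]
    - [0.1,-0.028,0.014,0,0,0,7]
    - [0.1,-0.028,0.014,0,0,0,7]
    - [0.1,-0.028,0.014,0,0,0,0]
    - [0.1,-0.0265,0.0142,0,0,0,0]
    - [0.0,0,0,-0.05,0,0,0]
    - [0.0,0,0,-0.04,0,0,0]
    - [0.0,0,0,0,0,0,0]
    - [0.0,0,0,0,0,0,0]

```text
time_s: 32.55
tcp_pos: [0.4484, -0.299, 0.1073]
eef_rot: [180.0, -0.1, -26.0]
contact_force: [-0.2, 0.7, -0.1]
gripper_width: 0.044
gripper_force: 0.0
```

```bash
python3 - <<'E'
from h import *
delta([.4471,-.2986,.0510],[180,0,-26.1])
E
```

```text
t 32.55 at [ 0.4484 -0.299   0.1073] [ 1.7998e+02 -7.0000e-02 -2.6050e+01] F [-0.21  0.68 -0.06] w 0.044 0.0
dp [-0.0013  0.0004 -0.0563]
dr [ 0.05  0.05 -0.05]
```

Call:
move_arm:
  plan:
    - [0,-0.0013,0.0004,-0.03,0,0,0]
    - [0,0,0,-0.0258,0,0,0]
    - [0,0,0,0,0,0,0]
    - [-0.8,0,0,0,0,0,0]
    - [-0.8,0,0,0,0,0,0]
    - [-0.8,0,0,0,0,0,0]
  force: 20

```text
time_s: 33.3
tcp_pos: [0.4467, -0.2983, 0.0512]
eef_rot: [-180.0, -0.1, -26.1]
contact_force: [0.6, 0.2, -0.0]
gripper_width: 0.0195
gripper_force: 0.0
```

Call:
move_arm:
  plan:
    - [-0.8,0,0,0,0,0,0]
    - [-0.8,0,0,0,0,0,0]
    - [-0.8,0,0,0,0,0,0]

```text
time_s: 33.67
tcp_pos: [0.4466, -0.2983, 0.051]
eef_rot: [180.0, -0.1, -26.1]
contact_force: [-0.3, 1.1, 6.7]
gripper_width: 0.016
gripper_force: 20.0
```

Call:
move_arm:
  plan:
    - [-0.8,-0.0009,0.00045,0,0,0,0]
    - [-0.8,-0.0009,0.00045,0,0,0,0]
    - [-0.8,-0.0009,0.00045,0,0,0,0]

```text
time_s: 34.05
tcp_pos: [0.4449, -0.2973, 0.051]
eef_rot: [-180.0, -0.2, -26.0]
contact_force: [3.4, -1.5, 6.4]
gripper_width: 0.0161
gripper_force: 20.0
```

Call:
move_arm:
  plan:
    - [-0.8,-0.0009,0.00045,0,0,0,0]
    - [-0.8,-0.0009,0.00045,0,0,0,0]

```text
time_s: 34.3
tcp_pos: [0.4431, -0.2964, 0.051]
eef_rot: [-180.0, -0.2, -26.0]
contact_force: [3.5, -2.0, 6.5]
gripper_width: 0.016
gripper_force: 20.0
```

The 4 N drag includes bed friction from my own 6 N press. I'll unload the blade and draw again.

Call:
move_arm:
  plan:
    - [-0.8,0,0,0.0004,0,0,0]
    - [-0.8,0,0,0,0,0,0]
    - [-0.8,-0.0009,0.00045,0,0,0,0]
    - [-0.8,-0.0009,0.00045,0,0,0,0]

```text
time_s: 34.8
tcp_pos: [0.4406, -0.2953, 0.051]
eef_rot: [180.0, -0.1, -26.1]
contact_force: [3.6, -1.0, 4.4]
gripper_width: 0.0158
gripper_force: 20.0
```

Call:
move_arm:
  plan:
    - [-0.8,-0.0009,0.00045,0.0001,0,0,0]
    - [-0.8,-0.0009,0.00045,0,0,0,0]

```text
time_s: 35.05
tcp_pos: [0.4385, -0.2943, 0.051]
eef_rot: [180.0, -0.1, -26.1]
contact_force: [3.3, -1.7, 5.3]
gripper_width: 0.0158
gripper_force: 20.0
```

Call:
move_arm:
  plan:
    - [-0.8,0.0018,-0.0009,0,0,0,0]
    - [-0.8,0.0018,-0.0009,0,0,0,0]
    - [-0.8,0.0018,-0.0009,0,0,0,0]

```text
time_s: 35.42
tcp_pos: [0.4388, -0.2948, 0.0507]
eef_rot: [180.0, 0.5, -26.1]
contact_force: [-11.5, 11.7, 25.8]
gripper_width: 0.0155
gripper_force: 20.0
```

Pushing forward digs the blade into the bed because I'm still pressing down. I'll back off and unload vertically.

Call:
move_arm:
  plan:
    - [-0.8,-0.003,0.0015,0.0003,0,0,0]
    - [-0.8,-0.0015,0.0008,0.0003,0,0,0]
    - [-0.8,0,0,0,0,0,0]

```text
time_s: 35.8
tcp_pos: [0.4377, -0.2941, 0.0508]
eef_rot: [180.0, 0.1, -26.1]
contact_force: [-0.4, 2.1, 3.4]
gripper_width: 0.0158
gripper_force: 20.0
```

```bash
python3 - <<'E'
from h import *
delta(None,[180,0,-26.1]);print(telemetry.get_state()['moment'])
E
```

```text
t 35.8 at [ 0.4377 -0.2941  0.0508] [ 1.7999e+02  1.3000e-01 -2.6100e+01] F [-0.42  2.07  3.42] w 0.0158 20.000140964984894
dr [-0.05 -0.13  0.  ]
[ 0.47137038  0.48651276 -0.02607181]
```

Call:
move_arm:
  plan:
    - [-0.8,0,0,0.0004,0,0,0]
    - [-0.8,0,0,0,0,0,0]

```text
time_s: 36.05
tcp_pos: [0.4378, -0.2942, 0.0509]
eef_rot: [180.0, 0.1, -26.1]
contact_force: [-1.1, -0.0, -0.8]
gripper_width: 0.0156
gripper_force: 20.0
```

Call:
move_arm:
  plan:
    - [-0.8,0.0009,-0.00045,0,0,0,0]
    - [-0.8,0.0009,-0.00045,0,0,0,0]

```text
time_s: 36.3
tcp_pos: [0.4401, -0.2953, 0.0513]
eef_rot: [180.0, 0.1, -26.1]
contact_force: [-2.1, 0.9, -2.2]
gripper_width: 0.0158
gripper_force: 20.0
```

Call:
move_arm:
  plan:
    - [-0.8,0.0018,-0.0009,-0.0002,0,0,0]
    - [-0.8,0.0018,-0.0009,0,0,0,0]

```text
time_s: 36.55
tcp_pos: [0.4443, -0.2972, 0.0514]
eef_rot: [180.0, 0.0, -26.1]
contact_force: [-0.6, 1.0, -2.1]
gripper_width: 0.0156
gripper_force: 20.0
```

Call:
move_arm:
  plan:
    - [-0.8,0.0018,-0.0009,0,0,0,0]
    - [-0.8,0.0018,-0.0009,0,0,0,0]

```text
time_s: 36.8
tcp_pos: [0.448, -0.2991, 0.0515]
eef_rot: [180.0, 0.0, -26.1]
contact_force: [-1.0, 1.0, -3.4]
gripper_width: 0.0159
gripper_force: 20.0
```

Call:
move_arm:
  plan:
    - [-0.8,-0.0009,0.00045,0,0,0,0]
    - [-0.8,-0.0009,0.00045,0,0,0,0]
    - [-0.8,-0.0009,0.00045,0,0,0,0]

```text
time_s: 37.17
tcp_pos: [0.4456, -0.2978, 0.0518]
eef_rot: [-180.0, -0.1, -26.1]
contact_force: [1.3, -0.8, -1.5]
gripper_width: 0.0161
gripper_force: 20.0
```

Call:
move_arm:
  plan:
    - [-0.8,0,0,-0.0005,0,0,0]
    - [-0.8,-0.0009,0.00045,0,0,0,0]
    - [-0.8,-0.0009,0.00045,0,0,0,0]

```text
time_s: 37.55
tcp_pos: [0.4434, -0.2968, 0.0511]
eef_rot: [180.0, -0.0, -26.1]
contact_force: [0.9, 0.1, -0.9]
gripper_width: 0.0158
gripper_force: 20.0
```

Call:
move_arm:
  plan:
    - [-0.8,-0.0009,0.00045,-0.0002,0,0,0]
    - [-0.8,-0.0009,0.00045,0,0,0,0]

```text
time_s: 37.8
tcp_pos: [0.4416, -0.2959, 0.0508]
eef_rot: [180.0, -0.0, -26.1]
contact_force: [0.7, -0.2, -0.8]
gripper_width: 0.0162
gripper_force: 20.0
```

Call:
move_arm:
  plan:
    - [-0.8,-0.0009,0.00045,-0.0002,0,0,0]
    - [-0.8,-0.0009,0.00045,0,0,0,0]

```text
time_s: 38.05
tcp_pos: [0.4401, -0.2951, 0.0508]
eef_rot: [180.0, -0.0, -26.1]
contact_force: [0.7, -0.1, -0.5]
gripper_width: 0.016
gripper_force: 20.0
```

Drag is 0.7 N, so there is still a little play (about 0–0.5 mm). I'll return the blade to the good depth, then turn another 21°.

Call:
move_arm:
  plan:
    - [-0.8,0.0018,-0.0009,0.0002,0,0,0]
    - [-0.8,0.0018,-0.0009,0,0,0,0]
    - [-0.8,0.0018,-0.0009,0,0,0,0]
    - [-0.8,0.0018,-0.0009,0,0,0,0]
    - [-0.8,0.0018,-0.0009,0,0,0,0]
    - [-0.8,0,0,-0.0004,0,0,0]
    - [-0.8,0,0,0,0,0,0]

```text
time_s: 38.92
tcp_pos: [0.4492, -0.2997, 0.0508]
eef_rot: [180.0, -0.0, -26.1]
contact_force: [0.4, 1.1, 3.6]
gripper_width: 0.0157
gripper_force: 20.0
```

Call:
move_arm:
  plan:
    - [0,0,0,0,0,0,0]
    - [0,0,0,0,0,0,0]
    - [0.3,0,0,0,0,0,0]
    - [0.3,0,0,0.05,0,0,0]
    - [0.3,0,0,0.05,0,0,0]
    - [0.3,0,0,0.04,0,0,0]
    - [0.3,0.037,-0.019,0,0,0,0]
    - [0.3,0.037,-0.019,0,0,0,0]
    - [0.3,0.036,-0.018,0,0,0,0]
    - [0.3,0,0,0,0,0,0]
    - [0.3,0,0,0,0,0,0]

```text
time_s: 40.3
tcp_pos: [0.5583, -0.3553, 0.1897]
eef_rot: [180.0, 0.1, -26.1]
contact_force: [-1.0, -1.0, 0.4]
gripper_width: 0.0569
gripper_force: 0.0
```

```bash
python3 - <<'E'
from h import *
delta([.5576,-.3550,.137],[180,0,-26.1])
E
```

```text
t 40.3 at [ 0.5583 -0.3553  0.1897] [ 1.800e+02  8.000e-02 -2.609e+01] F [-1.02 -1.01  0.44] w 0.0569 0.0
dp [-0.0007  0.0003 -0.0527]
dr [-0.03 -0.07 -0.01]
```

Call:
move_arm:
  plan:
    - [0.3,-0.0007,0.0003,-0.03,0,0,0]
    - [0.3,0,0,-0.023,0,0,0]
    - [0.1,0,0,0,0,0,0]
    - [-0.5,0,0,0,0,0,0]
    - [-0.5,0,0,0,0,0,0]
    - [-0.5,0,0,0,0,0,0]
    - [-0.5,0,0,0,0,0,0]
    - [-0.5,0,0,0,0,0,-7]
    - [-0.5,0,0,0,0,0,-7]
    - [-0.5,0,0,0,0,0,-7]
    - [-0.5,0,0,0,0,0,0]
    - [-0.5,0,0,0,0,0,0]
  force: 25

```text
time_s: 41.8
tcp_pos: [0.5584, -0.3557, 0.139]
eef_rot: [-180.0, -0.1, -47.1]
contact_force: [-1.5, 2.0, 6.4]
gripper_width: 0.0384
gripper_force: 25.0
```

Call:
move_arm:
  plan:
    - [0.3,0,0,0,0,0,0]
    - [0.3,0,0,0,0,0,0]
    - [0.3,0,0,0.03,0,0,0]
    - [0.3,0,0,0.03,0,0,7]
    - [0.1,-0.028,0.014,0,0,0,7]
    - [0.1,-0.028,0.014,0,0,0,7]
    - [0.1,-0.028,0.014,0,0,0,0]
    - [0.1,-0.0245,0.0133,0,0,0,0]
    - [0.0,0,0,-0.05,0,0,0]
    - [-0.1,0,0,-0.04,0,0,0]
    - [-0.2,0,0,0,0,0,0]
    - [-0.2,0,0,0,0,0,0]

```text
time_s: 43.3
tcp_pos: [0.4506, -0.3003, 0.1088]
eef_rot: [180.0, -0.1, -26.1]
contact_force: [0.4, -0.3, 0.1]
gripper_width: 0.035
gripper_force: 0.0
```

```bash
python3 - <<'E'
from h import *
delta([.4492,-.2997,.0512],[180,0,-26.1])
E
```

```text
t 43.3 at [ 0.4506 -0.3003  0.1088] [ 1.7998e+02 -8.0000e-02 -2.6050e+01] F [ 0.45 -0.27  0.06] w 0.035 0.0
dp [-0.0014  0.0006 -0.0576]
dr [ 0.05  0.06 -0.05]
```

Call:
move_arm:
  plan:
    - [-0.2,-0.0014,0.0006,-0.03,0,0,0]
    - [-0.2,0,0,-0.027,0,0,0]
    - [-0.3,0,0,0,0,0,0]
    - [-0.8,0,0,0,0,0,0]
    - [-0.8,0,0,0,0,0,0]
    - [-0.8,0,0,0,0,0,0]
    - [-0.8,0,0,0,0,0,0]
    - [-0.8,0,0,0,0,0,0]
  force: 20

```text
time_s: 44.3
tcp_pos: [0.4494, -0.2997, 0.0521]
eef_rot: [-180.0, -0.2, -26.0]
contact_force: [-0.1, 2.0, 8.1]
gripper_width: 0.0159
gripper_force: 20.0
```

Call:
move_arm:
  plan:
    - [-0.8,0,0,0.0006,0,0,0]
    - [-0.8,0,0,0,0,0,0]

```text
time_s: 44.55
tcp_pos: [0.4494, -0.2997, 0.0521]
eef_rot: [-180.0, -0.1, -26.1]
contact_force: [1.2, 1.2, 6.9]
gripper_width: 0.0158
gripper_force: 20.0
```

Call:
move_arm:
  plan:
    - [-0.8,-0.0009,0.00045,0.0002,0,0,0]
    - [-0.8,-0.0009,0.00045,0,0,0,0]
    - [-0.8,-0.0009,0.00045,0,0,0,0]

```text
time_s: 44.92
tcp_pos: [0.4474, -0.2986, 0.0521]
eef_rot: [-180.0, -0.2, -26.0]
contact_force: [5.8, -2.0, 3.9]
gripper_width: 0.0157
gripper_force: 20.0
```

Call:
move_arm:
  plan:
    - [-0.8,-0.0009,0.00045,0,0,0,0]
    - [-0.8,-0.0009,0.00045,0,0,0,0]

```text
time_s: 45.18
tcp_pos: [0.4457, -0.2977, 0.0521]
eef_rot: [-180.0, -0.2, -26.0]
contact_force: [5.4, -1.9, 3.5]
gripper_width: 0.0159
gripper_force: 20.0
```

Call:
move_arm:
  plan:
    - [-0.8,0,0,0.0005,0,0,0]
    - [-0.8,-0.0009,0.00045,0,0,0,0]
    - [-0.8,-0.0009,0.00045,0,0,0,0]

```text
time_s: 45.55
tcp_pos: [0.4428, -0.2964, 0.0521]
eef_rot: [-180.0, -0.1, -26.1]
contact_force: [4.7, -2.1, 2.2]
gripper_width: 0.016
gripper_force: 20.0
```

Call:
move_arm:
  plan:
    - [-0.8,-0.0009,0.00045,0,0,0,0]
    - [-0.8,-0.0009,0.00045,0,0,0,0]

```text
time_s: 45.8
tcp_pos: [0.4409, -0.2955, 0.0521]
eef_rot: [-180.0, -0.1, -26.1]
contact_force: [4.0, -1.6, 1.9]
gripper_width: 0.0159
gripper_force: 20.0
```

Call:
move_arm:
  plan:
    - [-0.8,0,0,0.0004,0,0,0]
    - [-0.8,-0.0009,0.00045,0,0,0,0]
    - [-0.8,-0.0009,0.00045,0,0,0,0]

```text
time_s: 46.18
tcp_pos: [0.4383, -0.2944, 0.0521]
eef_rot: [180.0, -0.0, -26.1]
contact_force: [3.4, -1.3, 1.2]
gripper_width: 0.0156
gripper_force: 20.0
```

Call:
move_arm:
  plan:
    - [-0.8,0.0018,-0.0009,0,0,0,0]
    - [-0.8,0.0018,-0.0009,0,0,0,0]

```text
time_s: 46.42
tcp_pos: [0.4383, -0.2944, 0.052]
eef_rot: [180.0, 0.4, -26.1]
contact_force: [-8.4, 11.9, 18.9]
gripper_width: 0.0156
gripper_force: 20.0
```

Call:
move_arm:
  plan:
    - [-0.8,0.0018,-0.0009,0,0,0,0]
    - [-0.8,0.0018,-0.0009,0,0,0,0]

```text
time_s: 46.68
tcp_pos: [0.439, -0.2956, 0.0517]
eef_rot: [179.9, 0.7, -26.1]
contact_force: [-14.3, 11.3, 24.6]
gripper_width: 0.0158
gripper_force: 20.0
```

Call:
move_arm:
  plan:
    - [-0.8,-0.0036,0.0018,0.0004,0,0,0]
    - [-0.8,-0.0027,0.0013,0.0003,0,0,0]
    - [-0.8,0,0,0,0,0,0]

```text
time_s: 47.05
tcp_pos: [0.4377, -0.2943, 0.0521]
eef_rot: [180.0, 0.2, -26.1]
contact_force: [-1.3, 1.4, -2.2]
gripper_width: 0.0159
gripper_force: 20.0
```

Call:
move_arm:
  plan:
    - [-0.8,0,0,0.0003,0,0,0]
    - [-0.8,0,0,0,0,0,0]

```text
time_s: 47.3
tcp_pos: [0.4381, -0.2946, 0.0525]
eef_rot: [180.0, 0.1, -26.1]
contact_force: [-1.1, 1.0, -2.0]
gripper_width: 0.0158
gripper_force: 20.0
```

Call:
move_arm:
  plan:
    - [-0.8,0.0009,-0.00045,0,0,0,0]
    - [-0.8,0.0009,-0.00045,0,0,0,0]
    - [-0.8,0.0009,-0.00045,0,0,0,0]

```text
time_s: 47.68
tcp_pos: [0.4417, -0.2962, 0.053]
eef_rot: [180.0, 0.0, -26.1]
contact_force: [-3.9, 1.5, -2.9]
gripper_width: 0.016
gripper_force: 20.0
```

Call:
move_arm:
  plan:
    - [-0.8,0.0018,-0.0009,0,0,0,0]
    - [-0.8,0.0018,-0.0009,0,0,0,0]
    - [-0.8,0.0018,-0.0009,0,0,0,0]

```text
time_s: 48.05
tcp_pos: [0.4473, -0.2989, 0.053]
eef_rot: [180.0, 0.0, -26.1]
contact_force: [-3.7, 2.3, -1.7]
gripper_width: 0.0158
gripper_force: 20.0
```

Call:
move_arm:
  plan:
    - [-0.8,0,0,-0.0008,0,0,0]
    - [-0.8,-0.0009,0.00045,0,0,0,0]
    - [-0.8,-0.0009,0.00045,0,0,0,0]
    - [-0.8,-0.0009,0.00045,0,0,0,0]

```text
time_s: 48.55
tcp_pos: [0.4461, -0.298, 0.0529]
eef_rot: [-180.0, -0.2, -26.0]
contact_force: [3.3, -1.5, -3.1]
gripper_width: 0.0158
gripper_force: 20.0
```

Call:
move_arm:
  plan:
    - [-0.8,-0.0009,0.00045,-0.0001,0,0,0]
    - [-0.8,-0.0009,0.00045,0,0,0,0]

```text
time_s: 48.8
tcp_pos: [0.4436, -0.2968, 0.0526]
eef_rot: [-180.0, -0.1, -26.1]
contact_force: [2.9, -1.4, -1.4]
gripper_width: 0.0159
gripper_force: 20.0
```

Drag is about 3.2 N with no press of my own, so the nip is roughly 2.5–3 N. I'll seat the blade, release it and add 7° (+2.3 N).

Call:
move_arm:
  plan:
    - [-0.8,0,0,-0.0006,0,0,0]
    - [-0.8,0,0,0,0,0,0]
    - [-0.8,0,0,0,0,0,0]

```text
time_s: 49.18
tcp_pos: [0.4434, -0.2968, 0.0519]
eef_rot: [-180.0, -0.1, -26.1]
contact_force: [3.7, -1.1, 0.8]
gripper_width: 0.0155
gripper_force: 20.0
```

Call:
move_arm:
  plan:
    - [0,0,0,0,0,0,0]
    - [0,0,0,0,0,0,0]
    - [0.3,0,0,0,0,0,0]
    - [0.3,0,0,0.05,0,0,0]
    - [0.3,0,0,0.05,0,0,0]
    - [0.3,0,0,0.04,0,0,0]
    - [0.3,0.038,-0.0195,0,0,0,0]
    - [0.3,0.038,-0.0195,0,0,0,0]
    - [0.3,0.038,-0.0192,0,0,0,0]
    - [0.3,0,0,0,0,0,0]
    - [0.3,0,0,0,0,0,0]

```text
time_s: 50.55
tcp_pos: [0.5561, -0.3546, 0.1908]
eef_rot: [180.0, 0.1, -26.1]
contact_force: [-0.3, -0.1, 0.4]
gripper_width: 0.057
gripper_force: 0.0
```

```bash
python3 - <<'E'
from h import *
delta([.5578,-.3553,.137],[180,0,-26.1])
E
```

```text
t 50.55 at [ 0.5561 -0.3546  0.1908] [ 1.7999e+02  1.1000e-01 -2.6090e+01] F [-0.32 -0.13  0.44] w 0.057 0.0
dp [ 0.0017 -0.0007 -0.0538]
dr [-0.04 -0.1  -0.01]
```

Call:
move_arm:
  plan:
    - [0.3,0.0017,-0.0007,-0.03,0,0,0]
    - [0.3,0,0,-0.024,0,0,0]
    - [0.1,0,0,0,0,0,0]
    - [-0.5,0,0,0,0,0,0]
    - [-0.5,0,0,0,0,0,0]
    - [-0.5,0,0,0,0,0,0]
    - [-0.5,0,0,0,0,0,0]
    - [-0.5,0,0,0,0,0,-3.5]
    - [-0.5,0,0,0,0,0,-3.5]
    - [-0.5,0,0,0,0,0,0]
    - [-0.5,0,0,0,0,0,0]
  force: 25

```text
time_s: 51.92
tcp_pos: [0.559, -0.3557, 0.1393]
eef_rot: [-180.0, -0.1, -33.1]
contact_force: [-1.1, 1.8, 6.0]
gripper_width: 0.0387
gripper_force: 25.0
```

Call:
move_arm:
  plan:
    - [0.3,0,0,0,0,0,0]
    - [0.3,0,0,0,0,0,0]
    - [0.3,0,0,0.03,0,0,0]
    - [0.3,0,0,0.06,0,0,0]
    - [0.3,-0.04,-0.04,0.06,0,0,0]
    - [0.3,-0.05,-0.05,0.02,0,0,0]
    - [0.3,-0.05,-0.05,0,0,0,0]
    - [0.3,-0.05,-0.05,0,0,0,0]
    - [0.3,0,0,0,0,0,0]
    - [0.3,0,0,0,0,0,0]

```text
time_s: 53.18
tcp_pos: [0.3969, -0.5171, 0.2898]
eef_rot: [-180.0, 0.0, -33.2]
contact_force: [-0.9, -0.5, 0.1]
gripper_width: 0.057
gripper_force: 0.0
```

```bash
python3 - <<'E'
from h import *
delta()
a=cap('top');im=a['img'];t=cloud(a)
P=t[200:235,325:365].reshape(-1,3);k=P[(P[:,2]>.145)&(P[:,2]<.16)];print('knob',k.mean(0))
A=cv2.resize(im[190:290,270:390],None,fx=6,fy=6,interpolation=cv2.INTER_CUBIC)
cv2.imwrite('pics/t9.png',A[:,:,::-1])
hp=t[225:290,280:345].reshape(-1,3);hp=hp[(hp[:,2]>.066)&(hp[:,2]<.085)];print(len(hp),hp.mean(0),cv2.minAreaRect(hp[:,:2].astype(np.float32)))
E
```

```text
t 53.175 at [ 0.3969 -0.5171  0.2898] [-1.800e+02  2.000e-02 -3.315e+01] F [-0.86 -0.5   0.13] w 0.057 0.0
knob [ 0.55931771 -0.34606546  0.15255897]
105 [ 0.44132762 -0.29399242  0.0755421 ] ((0.44121789932250977, -0.29426509141921997), (0.016102910041809082, 0.054769523441791534), 63.087039947509766)
```

View pics/t9.png

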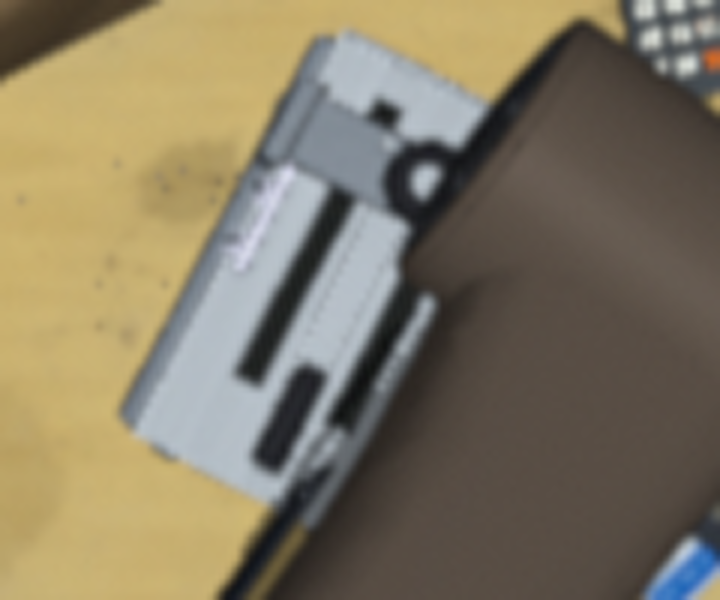

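The handle lies flat and in line at crop (290,418). By camera the tip is at feeder x ≈ 61 mm, y ≈ 1 mm, and the arm is clear. I'll hand in the job.

```bash
python3 -c "
from plant import workorder
print(workorder.close_job())"
```

```text
the job is handed in; nothing more can be done
None
```

The job is handed in: the blade lies flat under the gate, with its tip about 21 mm past the gate's middle and about 1 mm off the centre line. The gate is screwed down to an estimated 5 N. I worked that out from a 3.2 N drag reading plus a last 7° turn, and did not feel the drag again after that turn.

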